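# Put the pressing bar on the glue press

### The arm

A 6-joint arm with a two-finger parallel gripper is mounted at the origin on a cart in front of the work surface, level with it; the furniture and walls round the work are solid. World frame = base frame: x ahead of the robot, y to its left, z up, the work surface at z = 0. Lengths are in m, angles in rad, forces in N, time in s.
With the tool pointing down it reaches from about 0.3 to 0.75 m from the base axis. Payload 8.5 kg.
Tool frame: the origin (TCP) lies at the very end of the fingers, on their centre line; the grasp point (between the pads) lies 19 mm behind it; x points along the fingers, z is the direction in which the jaws open and shut, and the axes are right-handed (so a half turn about x gives the same grasp; the last joint's range is limited). The gripper opens to 88 mm and grips with 3 to 60 N. Pads are 18 mm wide; open, the fingers measure 123 mm over their backs; the gripper's body (75 mm by 187 mm) begins 45 mm behind the grasp point.
Start: joints at [-0.215, 0.381, 1.297, -0, 1.464, -0.215], TCP at [0.55, 0, 0.239] pointing down, gripper open.
Joint ranges: [-3.11, 3.11], [-0.89, 2.33], [0.22, 2.48], [-1.42, 4.56], [0.17, 2.85], [-2.88, 2.88]. Speed limits (rad/s): [2.39, 2.39, 3.14, 3.14, 3.14, 3.14].

### API

Orientations are given as a unit quaternion [x, y, z, w].
In Python, from station import get_state, read_camera, close_job, spot_in, trace, landmark_of gives the robot as it stands.
- The arm moves only by the tool drive_tool, never from a script. Its argument "series" is a list of rows, each a list of 3 entries, a list of its own where there are three numbers: the shift along the tool's x, y, z in m, then the turn, a rotation vector about the tool's x, y, z in rad, then the finger opening in m, from 0 to 0.0881. In form: [[[tx, ty, tz], [rx, ry, rz], jaw], ...]. A call has 1 to 12 rows; each row is the pose to reach, as a shift and turn from the pose commanded when the call began, along the tool's axes at that moment; what a row does not reach only later rows make up. A row lasts 1/8 s, in which the tool goes at most 62.5 mm and 10.7 degrees, less where a joint would pass 70% of its speed; a pose out of reach is approached as far as the arm can. A call with a gripper value outside its range is refused whole. The fingers move at their own pace and stop on an object; "grip_force" is the grip in N (left out, the last holds). Time passes only in rows, so rows that repeat a pose let the fingers close. It gives the time, the measured TCP pose, the force and the opening at its end, in the units of the state.
- get_state(): the state, without advancing time (a new reading comes with each control period).
- read_camera(name): name is "scene" or "side" or "wrist"; returns a dict with "pixels" (480x640x3 uint8, red, green, blue), "depth" (480x640 float32, m along the optical axis (not along the pixel's ray), 0 where there is no reading), "camera_matrix" (3x3 intrinsics, pixels), "xyz" and "attitude" of the camera in the world. Camera axes: x right, y up, looking along -z (the intrinsics and any distortion apply to the point x, -y, -z); pixel columns grow to the right and rows downward; lengths in m; the calibration is good to about 2 mm. The wrist camera is an equidistant fisheye: a pixel r from the principal point sees the ray r / f radians off the axis. A picture is of the moment at which its call begins.
- close_job(): hands the job in, once; it reports no verdict.
Trained networks look in the newest picture that a camera, given by its name, has taken for a name from the list of things; names that differ only in an ending like _2 or _b are one class to them, and where a whole thing is asked for, a point or a joint stands for the part that bears it (a point fixed in the world has none). Each returns a list of dicts, best first, with "score" (0 to 1); they miss things now and then, are a little off and sometimes report something else, mostly with a low value. They report only what shows in the picture. A call takes as long as a camera call.
- spot_in(camera, thing): "point" ([x, y, z] in m, in the coordinates of the camera as it stood for that picture, good to about 4 mm: the middle of the surface that is visible of it).
- trace(camera, thing): "region" (480x640 bool, what is visible of it).
- landmark_of(camera, thing): "point" ([x, y, z] in m, in the coordinates of the camera as it stood for that picture, good to about 4 mm: a listed point, or the origin of a listed thing).
The state is a dict: "time_s": time; "joint_pos": joint angles; "dq": joint speeds; "effort": joint torques, N m; "tool_pos": TCP position; "ee_rot": TCP orientation; "contact_force": force on the tool from outside, world axes, zero at the start; "torque": the same for the moment, N m; "gripper_width": finger opening in m.
Only numpy, scipy, OpenCV 4.12 (cv2) and the standard library are available. Lean on these libraries where they do the work, as an engineer would, in place of code of your own. Each camera call takes 0.05 s, during which the arm holds its last target.

### The job

Two ash blanks lie glued side by side in the little glue press. Take the wooden bar that has a hole through one end by its handle, thread that hole over the press's upright steel rod and lower the bar gently, kept level, all the way down until it lies flat along the two blanks, and let go. Do not drop it down the rod, and leave the other bar, which has no hole, where it is.

Things in the scene. Friction and masses are not known exactly. Their poses are not given: they have to be found in the camera images.
- press: glue press, fixed: board 240 x 96 x 22 mm (x = +35 to -205 mm) with an upright steel rod, 14 mm thick, its last 20 mm tapering to a 5 mm tip 167 mm above the bench. Origin: rod axis at bench height, z up. A dark heel block 50 x 60 mm round the rod's foot and two ash blanks side by side along x (x = -37 to -188 mm, 50 mm wide) have tops 47 mm above the bench; the bar lies on both, handle to -x
- drilled_bar: loose pale wooden bar 220 x 46 x 28 mm, 0.2 to 0.45 kg, lying flat, with a 26 mm hole straight through near one end. Origin: hole axis at the underside, z up; the bar runs from x = +20 to -200 mm. On its top, centred at x = -90 mm (middle of the bar, centre of mass), a handle block 80 mm long in x, 24 mm thick in y, rises 40 mm above the bar's top; grasp it across y
- bar_handle (a point): point of the drilled bar in the middle of its handle: x = -90, y = 0, z = 50 mm in the bar's frame (18 mm below the handle's top)
- plain_bar: the other bar, loose: same wood, size, handle and frame as the drilled bar, but with no hole; it lies on the other side of the press and is not to be moved

How it is judged:
On the way:
1. the bar's hole is over the rod, the bar above the blanks and level (within 15 degrees) (horizontal distance between drilled_bar and press below 0.015 m and z of drilled_bar in the frame of press between 0.065 and 0.155 m and angle between drilled_bar's own z axis and vertical below 0.26 rad), for 0.1 s.
At the end, for the whole second after the job is handed in: the drilled bar is on the rod (hole axis within 15 mm of the rod axis), its underside 37 to 55 mm above the bench (seated: 47), level within about 6 degrees, lying along the blanks within 15 degrees with its handle over them, at rest; the bar without a hole is within 40 mm of its start (horizontal distance between drilled_bar and press below 0.015 m and z of drilled_bar in the frame of press between 0.037 and 0.055 m and angle between drilled_bar's own z axis and vertical below 0.1 rad and angle between the x axis of drilled_bar and the x axis of press, either way round below 0.26 rad and x of bar_handle in the frame of press below -0.05 m and linear speed of drilled_bar below 0.02 m/s and distance of plain_bar from where it was at the start of the episode below 0.04 m); the robot touches nothing.
It fails at once if the bar is dropped down the rod (faster than 0.5 m/s with its hole over the rod) (horizontal distance between drilled_bar and press below 0.015 m and z of drilled_bar in the frame of press below 0.16 m and linear speed of drilled_bar above 0.5 m/s).
It fails at once if the bar tips by more than 20 degrees on the rod (horizontal distance between drilled_bar and press below 0.015 m and z of drilled_bar in the frame of press below 0.155 m and angle between drilled_bar's own z axis and vertical above 0.35 rad).
It fails at once if the bar without a hole is moved by more than 40 mm (distance of plain_bar from where it was at the start of the episode above 0.04 m).
It also fails if it takes over 53 s, if anything falls off the work surface, if the arm or the gripper's body presses on something with over 40 N, if the wrist force passes 120 N, or if a joint passes its speed limit or range.

## Working session

There is one attempt and no reset: what is moved stays moved. The work goes in short steps, Python scripts to look and compute and a tool call to move; the robot and the scene stay as the last step left them, time stands still between calls to the robot, and variables do not carry over. Pictures are saved under pics/ and viewed, and the job is handed in when it is done.

Besides the shell and the picture viewer there is one more tool, called after ">>>" by a JSON object that holds its "name" and its "arguments". drive_tool: Moves the arm, as the interface text tells. Its arguments: {"type":"object","properties":{"series":{"type":"array"},"grip_force":{"type":"number"}},"required":["series"]}

```bash
mkdir -p pics
cat > h.py <<'E'
import numpy as np, cv2
from scipy.spatial.transform import Rotation as R
from station import *
def cam(n,save=None):
    c=read_camera(n)
    if save: cv2.imwrite('pics/'+save+'.png',c['pixels'][:,:,::-1])
    return c
def w(c,p):
    a=np.array(c['attitude']); 
    M=a if a.shape==(3,3) else R.from_quat(a).as_matrix()
    return M@np.array(p)+np.array(c['xyz'])
def cloud(c):
    K=np.array(c['camera_matrix']);d=c['depth'];v,u=np.mgrid[:480,:640]
    P=np.stack([(u-K[0,2])/K[0,0]*d,-(v-K[1,2])/K[1,1]*d,-d],-1)
    a=np.array(c['attitude']);M=a if a.shape==(3,3) else R.from_quat(a).as_matrix()
    return P@M.T+np.array(c['xyz'])
E
python3 - <<'E'
from h import *
np.set_printoptions(precision=4,suppress=True)
print(get_state())
for n in ['scene','side','wrist']:
    c=cam(n,n+'0'); print(n,c['xyz'],c['attitude'])
    for t in ['press','drilled_bar','plain_bar','bar_handle']:
        for f in (spot_in,landmark_of):
            try:
                for r in f(n,t): print(n,t,f.__name__,round(r['score'],2),w(c,r['point']))
            except Exception as e: print(n,t,f.__name__,e)
E
```

```text
{'time_s': 0.0, 'joint_pos': array([-0.2153,  0.3812,  1.2983, -0.    ,  1.4636, -0.2153]), 'dq': array([ 0.0012,  0.0006, -0.0015,  0.0031, -0.0015, -0.0023]), 'effort': array([ -0.0006, -43.7937, -22.4552,   0.0713,   0.0353,  -0.0001]), 'tool_pos': array([0.5497, 0.0001, 0.2381]), 'ee_rot': array([0.0001, 0.7076, 0.0001, 0.7066]), 'contact_force': array([-0.1567, -0.164 ,  0.5089]), 'torque': array([ 0.0185,  0.0423, -0.0082]), 'gripper_width': 0.08855462668078877}
scene [-0.0198 -0.9062  0.5574] [ 0.511  -0.1568 -0.225   0.8147]
scene press call 0.96 [ 0.5085 -0.0737  0.0341]
scene press call 0.83 [ 0.6062 -0.0322 -0.0017]
scene drilled_bar call 0.91 [0.5131 0.2851 0.0294]
scene drilled_bar call 0.93 [0.614  0.281  0.0029]
scene plain_bar call 0.77 [ 0.4594 -0.3614  0.0279]
scene plain_bar call 0.87 [ 0.5714 -0.3312  0.001 ]
scene bar_handle call 0.76 [0.5213 0.2851 0.0342]
scene bar_handle call 0.9 [0.5276 0.2954 0.0564]
side [ 0.3012 -0.739   0.5833] [ 0.4704 -0.0793 -0.1519  0.8657]
side press call 0.66 [ 0.5154 -0.0719  0.0348]
side press call 0.75 [ 0.6042 -0.0306 -0.0006]
side drilled_bar call 0.87 [0.5217 0.2887 0.0277]
side drilled_bar call 0.7 [0.6127 0.2795 0.0001]
side plain_bar call 0.76 [ 0.4719 -0.3611  0.0284]
side plain_bar call 0.93 [ 0.5722 -0.3314  0.0026]
side bar_handle call 0.74 [0.5256 0.286  0.0302]
side bar_handle call 0.96 [0.5247 0.3007 0.0519]
wrist [0.5491 0.0753 0.3854] [-0.1485 -0.0005 -0.0002  0.9889]
wrist press call 0.79 [ 0.533  -0.0334  0.0493]
wrist press call 0.65 [ 0.6072 -0.0342  0.0041]
wrist plain_bar call 0.8 [ 0.4898 -0.3214  0.0083]
wrist plain_bar call 0.81 [ 0.5653 -0.331  -0.002 ]
```

View pics/scene0.png

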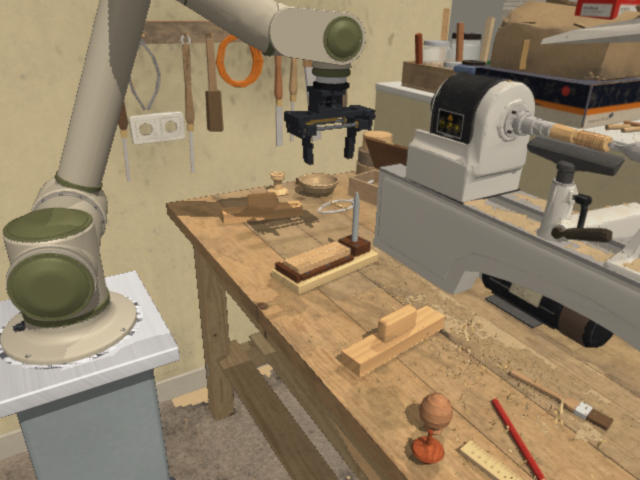

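View pics/side0.png

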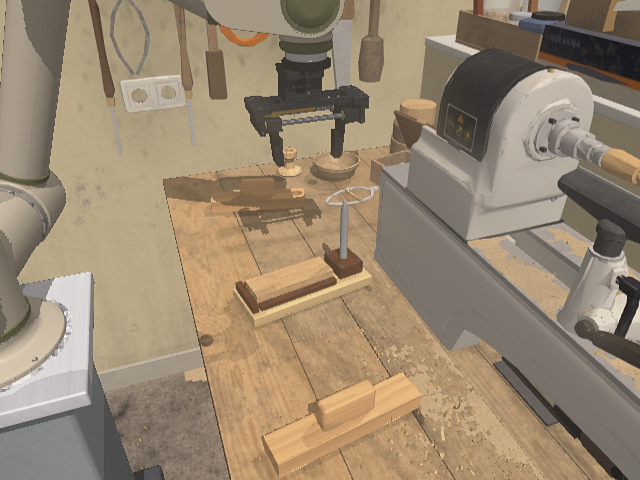

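View pics/wrist0.png

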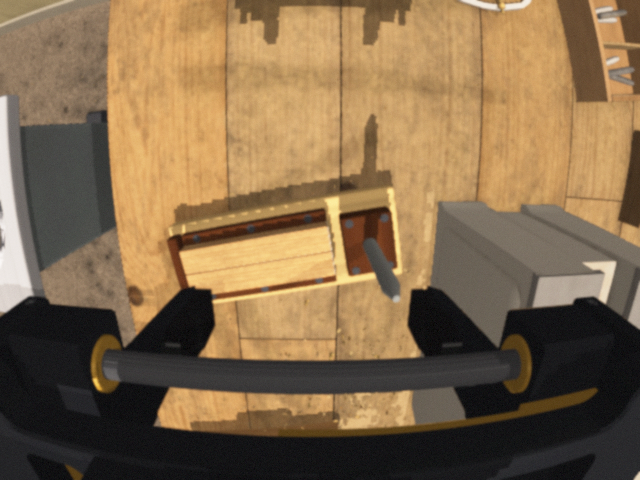

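The drilled bar lies at the far left, around (262,208) in the scene view. The press is in the middle, with its rod at about (345,230) in the side view. The plain bar is in front, at about (345,420) in the side view. Next I refine the poses from depth.

Run:
```python
from h import *
np.set_printoptions(precision=4,suppress=True)
for n in ['scene','side']:
    c=cam(n); P=cloud(c).reshape(-1,3); ok=c['depth'].reshape(-1)>0
    P=P[ok]
    rod=P[(np.hypot(P[:,0]-.606,P[:,1]+.032)<.04)&(P[:,2]>.06)&(P[:,2]<.145)]
    print(n,'rod',len(rod),np.median(rod,0), [np.median(rod[abs(rod[:,2]-z)<.01],0) for z in (.07,.1,.13)])
    cl=P[(np.hypot(P[:,0]-.606,P[:,1]+.032)<.04)&(P[:,2]>.1)&(P[:,2]<.2)]; print('rodtop',cl[:,2].max())
    def rect(name,Q):
        (cx,cy),s,a=cv2.minAreaRect((Q[:,:2]*1000).astype(np.float32)); print(n,name,len(Q),cx,cy,s,a,'z',np.median(Q[:,2]))
    for t in ['press','drilled_bar']:
        r=trace(n,t)
        for q in r[:1]:
            m=q['region'].reshape(-1)[ok]; Q=P[m]
            if t=='press':
                S=Q[abs(Q[:,2]-.047)<.004]; rect('blanks+heel',S)
            else:
                rect('top',Q[abs(Q[:,2]-.028)<.004]); rect('handletop',Q[abs(Q[:,2]-.068)<.004])
                print(np.histogram(Q[:,2],bins=np.arange(-.01,.09,.01)))
```

```text
scene rod 208 [ 0.6049 -0.0372  0.1038] [array([ 0.6043, -0.0368,  0.0707]), array([ 0.6051, -0.0372,  0.1004]), array([ 0.6052, -0.0372,  0.1295])]
rodtop 0.1676971681124233
scene blanks+heel 1032 520.9778442382812 -50.96293640136719 (223.225830078125, 61.557621002197266) 11.080041885375977 z 0.04697362821764106
scene top 493 526.8623046875 297.99212646484375 (54.08432388305664, 219.87411499023438) 76.49504089355469 z 0.027930051641342435
scene handletop 98 526.5443115234375 295.8087158203125 (26.020803451538086, 75.40425872802734) 78.8693618774414 z 0.06721895339128528
(array([ 19, 277, 282, 577, 122, 101,  95, 149,   0]), array([-0.01,  0.  ,  0.01,  0.02,  0.03,  0.04,  0.05,  0.06,  0.07,
        0.08]))
side rod 309 [ 0.6033 -0.0374  0.1034] [array([ 0.6033, -0.0372,  0.071 ]), array([ 0.6029, -0.0372,  0.0999]), array([ 0.6037, -0.0378,  0.1301])]
rodtop 0.16679198232987397
side blanks+heel 2061 523.932373046875 -50.18848419189453 (221.00973510742188, 62.911720275878906) 11.602422714233398 z 0.04697195301655421
side top 750 525.8052978515625 298.3562316894531 (54.17213821411133, 217.1157684326172) 76.531982421875 z 0.027976054087179403
side handletop 147 525.23876953125 296.8851013183594 (24.777158737182617, 74.0240249633789) 76.88138580322266 z 0.06744039102771338
(array([ 11, 320, 374, 855, 148, 128, 131, 202,   4]), array([-0.01,  0.  ,  0.01,  0.02,  0.03,  0.04,  0.05,  0.06,  0.07,
        0.08]))
```

>>> {"name": "drive_tool", "arguments": {"series": [[[0.0,0.05,0.0],[0.18,0,0],0.088],[[0.0,0.1,0.0],[0.36,0,0],0.088],[[0.0,0.15,0],[0.54,0,0],0.088],[[0.01,0.2,-0.01],[0.72,0,0],0.088],[[0.02,0.25,-0.02],[0.9,0,0],0.088],[[0.03,0.297,-0.024],[1.08,0,0],0.088],[[0.038,0.297,-0.024],[1.26,0,0],0.088],[[0.038,0.297,-0.024],[1.44,0,0],0.088],[[0.038,0.297,-0.024],[1.62,0,0],0.088],[[0.038,0.297,-0.024],[1.789,0,0],0.088],[[0.038,0.297,-0.024],[1.789,0,0],0.088],[[0.038,0.297,-0.024],[1.789,0,0],0.088]]}}

```text
time_s: 3.15
tool_pos: [0.526, 0.297, 0.2008]
ee_rot: [0.551, 0.443, -0.551, 0.443]
contact_force: [1.4, -1.0, 0.0]
gripper_width: 0.088
```

Run:
```python
from h import *
np.set_printoptions(precision=4,suppress=True)
s=get_state();print(s['tool_pos'],R.from_quat(s['ee_rot']).as_matrix(),s['joint_pos'])
c=cam('wrist','wrist1'); print(c['xyz'],c['camera_matrix'])
for t in ['drilled_bar','bar_handle']:
    for r in landmark_of('wrist',t): print(t,r['score'],w(c,r['point']))
```

```text
[0.526  0.297  0.2008] [[-0.      0.977  -0.2133]
 [ 0.     -0.2133 -0.977 ]
 [-1.     -0.     -0.    ]] [0.3183 0.5032 1.2042 0.     1.4342 2.104 ]
[0.5993 0.2803 0.3474] [[371.6483   0.     310.847 ]
 [  0.     371.6483 241.1489]
 [  0.       0.       1.    ]]
drilled_bar 0.65 [0.6125 0.2836 0.007 ]
bar_handle 0.76 [0.5271 0.3038 0.0505]
```

View pics/wrist1.png

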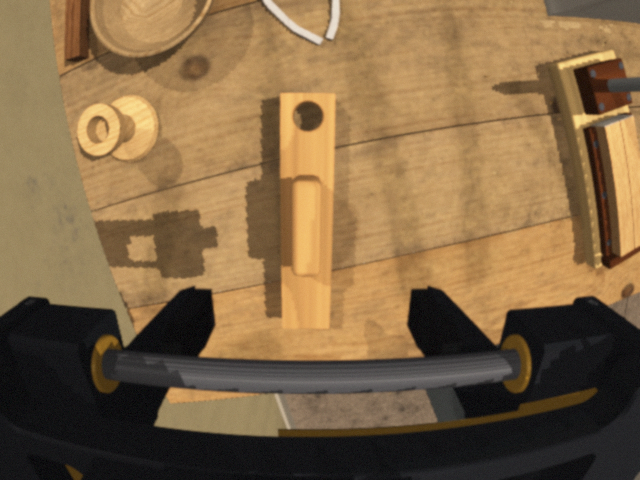

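The wrist view shows the hole at (308,115) and the handle running from (306,178) to (304,275). This confirms it is the drilled bar and that it is well aligned. I'll work out the positions by ray and plane.

```bash
cat >> h.py <<'E'
def fray(c,u,v,z):
    K=np.array(c['camera_matrix']);x=(u-K[0,2])/K[0,0];y=(v-K[1,2])/K[1,1];r=np.hypot(x,y)
    d=np.array([np.sin(r)*x/r,-np.sin(r)*y/r,-np.cos(r)])
    a=np.array(c['attitude']);M=a if a.shape==(3,3) else R.from_quat(a).as_matrix()
    d=M@d; o=np.array(c['xyz']); return o+d*(z-o[2])/d[2]
def hole(c):
    g=cv2.cvtColor(c['pixels'],cv2.COLOR_RGB2GRAY); return g
E
python3 - <<'E'
from h import *
np.set_printoptions(precision=4,suppress=True)
c=cam('wrist')
I=c['pixels']; cv2.imwrite('pics/crop1.png',cv2.resize(I[80:340,250:370,::-1],None,fx=2.3,fy=2.3,interpolation=cv2.INTER_CUBIC))
print('hole',fray(c,308,115,.028))
for u,v in [(280,93),(335,93),(282,327),(331,327)]: print('top',fray(c,u,v,.028))
for u,v in [(294,177),(319,177),(293,275),(317,275)]: print('handle',fray(c,u,v,.068))
K=c['camera_matrix']
E
```

```text
hole [0.6131 0.2795 0.028 ]
top [0.6371 0.2984 0.028 ]
top [0.627  0.2532 0.028 ]
top [0.4235 0.348  0.028 ]
top [0.4131 0.3007 0.028 ]
handle [0.568 0.3   0.068]
handle [0.5639 0.2816 0.068 ]
handle [0.4909 0.3188 0.068 ]
handle [0.4868 0.2998 0.068 ]
```

View pics/crop1.png

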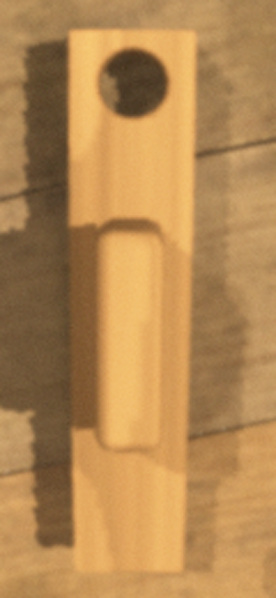

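>>> {"name": "drive_tool", "arguments": {"series": [[[0.05,0,-0.002],[0.007,0,0],0.088],[[0.1,0,-0.002],[0.007,0,0],0.088],[[0.14,0,-0.002],[0.007,0,0],0.088],[[0.165,0,-0.002],[0.007,0,0],0.088],[[0.165,0,-0.002],[0.007,0,0],0.088],[[0.165,0,-0.002],[0.007,0,0],0.06],[[0.165,0,-0.002],[0.007,0,0],0.04],[[0.165,0,-0.002],[0.007,0,0],0.028],[[0.165,0,-0.002],[0.007,0,0],0.01],[[0.165,0,-0.002],[0.007,0,0],0.01],[[0.165,0,-0.002],[0.007,0,0],0.01],[[0.165,0,-0.002],[0.007,0,0],0.01]], "grip_force": 45}}

```text
time_s: 4.85
tool_pos: [0.5266, 0.2993, 0.0359]
ee_rot: [0.553, 0.441, -0.553, 0.441]
contact_force: [0.0, 2.0, 0.9]
gripper_width: 0.0234
```

>>> {"name": "drive_tool", "arguments": {"series": [[[-0.01,0,0],[0,0,0],0.01],[[-0.03,0,0],[0,0,0],0.01],[[-0.06,0,0],[0,0,0],0.01],[[-0.09,0,0],[0,0,0],0.01],[[-0.12,0,0],[0,0,0],0.01],[[-0.15,0,0],[0,0,0],0.01],[[-0.18,0,0],[0,0,0],0.01],[[-0.195,0,0],[0,0,0],0.01],[[-0.2,0,0],[0,0,0],0.01],[[-0.2,0,0],[0,0,0],0.01]]}}

```text
time_s: 6.1
tool_pos: [0.5262, 0.2988, 0.2349]
ee_rot: [-0.553, -0.441, 0.554, -0.44]
contact_force: [-0.1, 0.4, -5.6]
gripper_width: 0.0236
```

Run:
```python
from h import *
np.set_printoptions(precision=4,suppress=True)
s=get_state();print(s['tool_pos'],R.from_quat(s['ee_rot']).as_matrix(),s['joint_pos'],s['contact_force'],s['torque'])
c=cam('wrist','wrist2')
z=s['tool_pos'][2]-.036+.028
for t in ['drilled_bar','bar_handle']:
    for r in landmark_of('wrist',t): print(t,r['score'],w(c,r['point']))
cam('side','side2')
# press yaw from scene depth
c=cam('scene','scene2');P=cloud(c).reshape(-1,3)
Q=P[(abs(P[:,0]-.52)<.15)&(abs(P[:,1]+.05)<.1)&(abs(P[:,2]-.022)<.003)]
print(cv2.minAreaRect((Q[:,:2]*1000).astype(np.float32)))
for n in ('side','scene'):
    for r in landmark_of(n,'press'): pass
```

```text
[0.5262 0.2988 0.2349] [[-0.0014  0.9747 -0.2234]
 [-0.0005 -0.2234 -0.9747]
 [-1.     -0.0013  0.0008]] [ 0.3211  0.482   1.1406 -0.0001  1.5205  2.1171] [-0.0784  0.4238 -5.5615] [0.0488 0.0522 0.0596]
bar_handle 0.58 [0.5263 0.2982 0.248 ]
((523.466552734375, -48.099609375), (242.1101837158203, 99.48895263671875), 9.733013153076172)
```

View pics/wrist2.png

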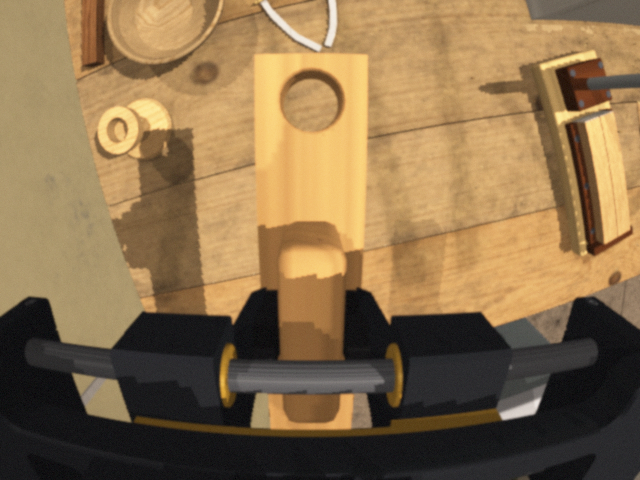

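View pics/side2.png

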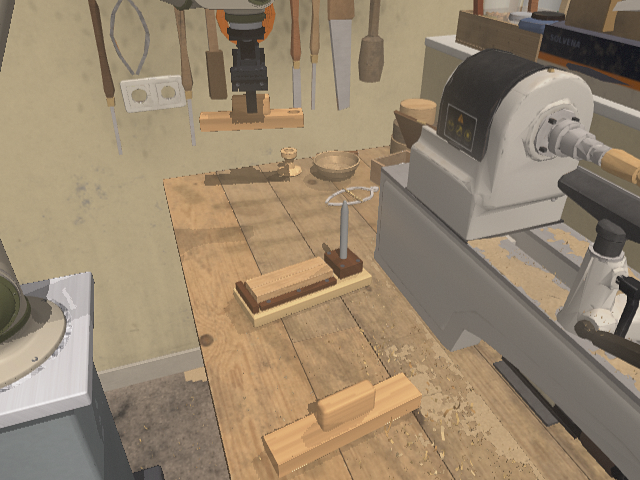

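Run:
```python
from h import *
np.set_printoptions(precision=4,suppress=True)
s=get_state();T=R.from_quat(s['ee_rot']).as_matrix();p=s['tool_pos']
c=cam('wrist')
h=fray(c,312.5,100,p[2]-.008); l=T.T@(h-p); print(h,l)
for u in (254.5,367.5): print(T.T@(fray(c,u,54,p[2]-.008)-p))
psi=np.radians(10.8);ty=np.array([np.cos(psi),np.sin(psi)]);tz=np.array([np.sin(psi),-np.cos(psi)])
rod=np.array([.6065,-.032])
tgt=rod-ty*l[1]-tz*l[2]; print('tgt',tgt)
print('shift in tool',T.T@(np.array([tgt[0],tgt[1],p[2]])-p), 'now heading',np.degrees(np.arctan2(T[1,1],T[0,1])))
```

```text
[0.6119 0.2779 0.2273] [0.0079 0.0881 0.0014]
[ 0.0079  0.1082 -0.0224]
[0.0079 0.1082 0.024 ]
tgt [ 0.5197 -0.0471]
shift in tool [0.0001 0.0708 0.3388] now heading -12.902216925505403
```

>>> {"name": "drive_tool", "arguments": {"series": [[[0,0.005,0.02],[0,0,0],0.01],[[0,0.014,0.065],[-0.05,0,0],0.01],[[0,0.024,0.115],[-0.12,0,0],0.01],[[0,0.034,0.165],[-0.19,0,0],0.01],[[0,0.045,0.215],[-0.26,0,0],0.01],[[0,0.055,0.265],[-0.33,0,0],0.01],[[0,0.064,0.305],[-0.38,0,0],0.01],[[0,0.069,0.33],[-0.41,0,0],0.01],[[0,0.071,0.339],[-0.414,0,0],0.01],[[0,0.071,0.339],[-0.414,0,0],0.01],[[0,0.071,0.339],[-0.414,0,0],0.01]]}}

```text
time_s: 7.88
tool_pos: [0.5198, -0.0465, 0.2358]
ee_rot: [0.451, 0.545, -0.45, 0.545]
contact_force: [-0.5, 0.6, -4.2]
gripper_width: 0.0239
```

Run:
```python
from h import *
np.set_printoptions(precision=4,suppress=True)
s=get_state();T=R.from_quat(s['ee_rot']).as_matrix();p=s['tool_pos']
print(p,T,s['joint_pos'],s['contact_force'],s['torque'])
c=cam('wrist','wrist3');cam('side','side3');cam('scene','scene3')
cv2.imwrite('pics/w3c.png',cv2.resize(c['pixels'][40:290,200:440,::-1],None,fx=2.4,fy=2.4,interpolation=cv2.INTER_CUBIC))
```

```text
[ 0.5198 -0.0465  0.2358] [[ 0.0001  0.9821  0.1883]
 [ 0.0002  0.1883 -0.9821]
 [-1.      0.0001 -0.0002]] [-0.3165  0.3335  1.3796  0.0002  1.4285  1.0649] [-0.5215  0.5856 -4.2409] [0.0869 0.0644 0.0366]
```

View pics/w3c.png

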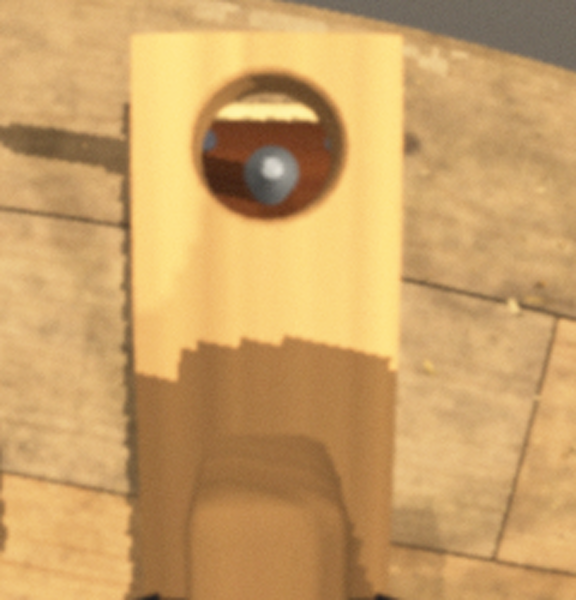

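View pics/side3.png

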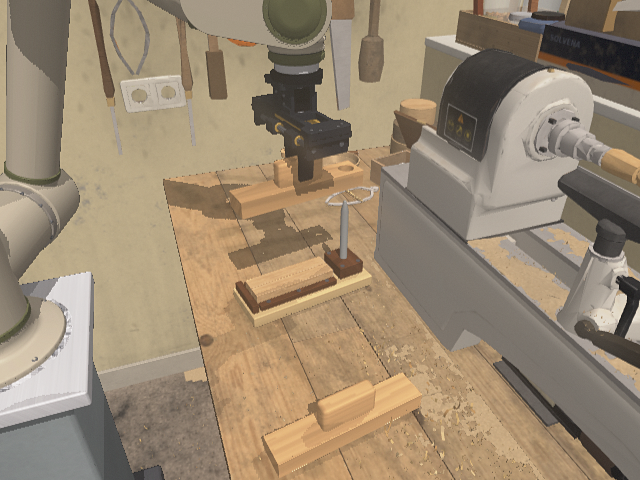

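View pics/scene3.png

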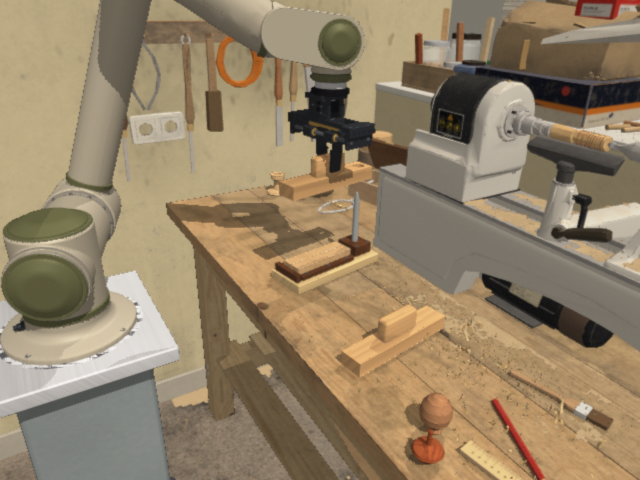

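The rod tip shows through the hole: tip at about (313.7,110), hole centre at about (312.5,100). Next I compute the offset between them.

Run:
```python
from h import *
np.set_printoptions(precision=4,suppress=True)
s=get_state();T=R.from_quat(s['ee_rot']).as_matrix();p=s['tool_pos']
c=cam('wrist');h=fray(c,312.5,100,p[2]-.008);r=fray(c,313.7,110,.167)
rb=fray(c,313.5,113,.147)
print(h,r,rb,T.T@(r-h))
```

```text
[ 0.6064 -0.0311  0.2278] [ 0.6058 -0.0322  0.167 ] [ 0.6051 -0.0324  0.147 ] [ 0.0608 -0.0008  0.001 ]
```

>>> {"name": "drive_tool", "arguments": {"series": [[[0,-0.001,0.001],[0,0,0],0.01],[[0.01,-0.001,0.001],[0,0,0],0.01],[[0.022,-0.001,0.001],[0,0,0],0.01],[[0.034,-0.001,0.001],[0,0,0],0.01],[[0.046,-0.001,0.001],[0,0,0],0.01],[[0.056,-0.001,0.001],[0,0,0],0.01],[[0.064,-0.001,0.001],[0,0,0],0.01],[[0.07,-0.001,0.001],[0,0,0],0.01],[[0.07,-0.001,0.001],[0,0,0],0.01]]}}

```text
time_s: 9.2
tool_pos: [0.519, -0.0485, 0.1654]
ee_rot: [0.451, 0.545, -0.451, 0.545]
contact_force: [0.2, 0.1, -3.0]
gripper_width: 0.0234
```

Run:
```python
from h import *
np.set_printoptions(precision=4,suppress=True)
s=get_state();print(s['tool_pos'],s['contact_force'],s['torque'])
c=cam('wrist','wrist4');d=cam('side','side4')
a=cv2.resize(c['pixels'][40:290,200:440,::-1],(480,500));b=cv2.resize(d['pixels'][130:330,190:318+72,::-1],(300,300))
cv2.imwrite('pics/w4.png',np.hstack([a,np.vstack([b,np.zeros((200,300,3),np.uint8)])]))
```

```text
[ 0.519  -0.0485  0.1654] [ 0.1541  0.0812 -2.981 ] [0.0851 0.0506 0.0075]
```

View pics/w4.png

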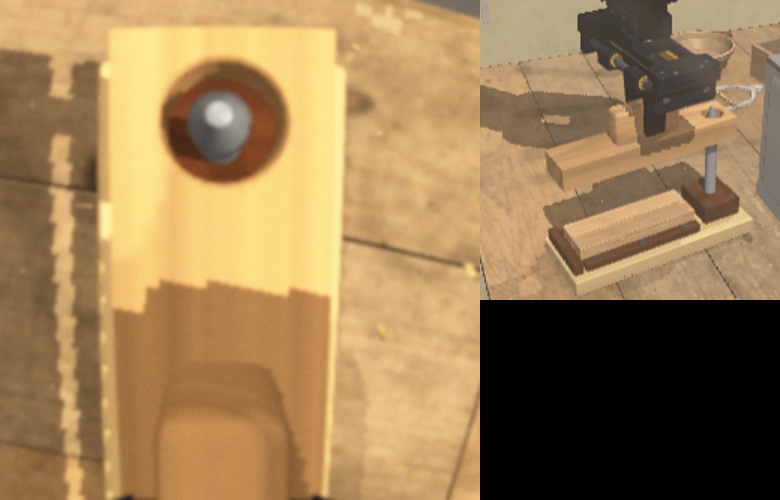

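>>> {"name": "drive_tool", "arguments": {"series": [[[0.008,0,-0.001],[0,0,0],0.01],[[0.018,0,-0.001],[0,0,0],0.01],[[0.028,0,-0.001],[0,0,0],0.01],[[0.038,0,-0.001],[0,0,0],0.01],[[0.048,0,-0.001],[0,0,0],0.01],[[0.058,0,-0.001],[0,0,0],0.01],[[0.066,0,-0.001],[0,0,0],0.01],[[0.072,0,-0.001],[0,0,0],0.01],[[0.076,0,-0.001],[0,0,0],0.01],[[0.078,0,-0.001],[0,0,0],0.01],[[0.078,0,-0.001],[0,0,0],0.01]]}}

```text
time_s: 10.68
tool_pos: [0.519, -0.0475, 0.0878]
ee_rot: [0.451, 0.545, -0.451, 0.545]
contact_force: [-0.9, 0.1, -3.5]
gripper_width: 0.0237
```

Run:
```python
from h import *
np.set_printoptions(precision=4,suppress=True)
s=get_state();print(s['tool_pos'],s['contact_force'],s['torque'])
c=cam('wrist','wrist5');d=cam('side','side5')
a=cv2.resize(c['pixels'][40:290,200:440,::-1],(480,500));b=cv2.resize(d['pixels'][130:330,190:318+72,::-1],(300,300))
cv2.imwrite('pics/w5.png',np.hstack([a,np.vstack([b,np.zeros((200,300,3),np.uint8)])]))
```

```text
[ 0.519  -0.0475  0.0878] [-0.8612  0.0761 -3.458 ] [ 0.0908  0.119  -0.0322]
```

View pics/w5.png

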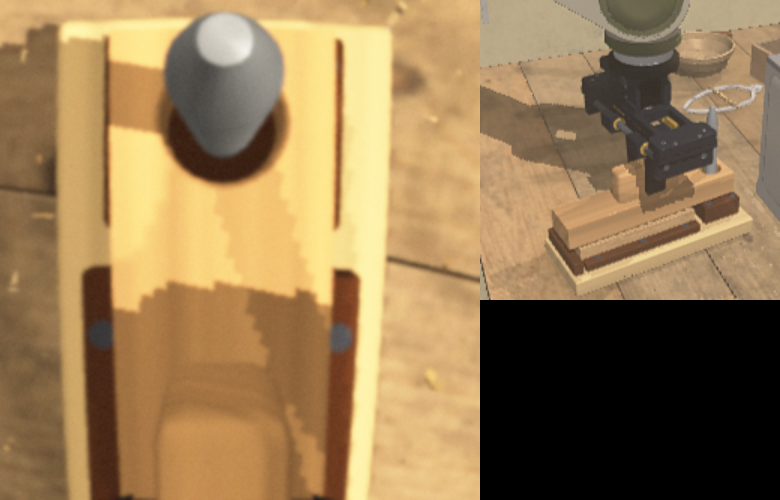

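The bar is aligned along the press, with about 5 mm left to go. I'll finish that slowly.

>>> {"name": "drive_tool", "arguments": {"series": [[[0.001,0,0],[0,0,0],0.01],[[0.002,0,0],[0,0,0],0.01],[[0.003,0,0],[0,0,0],0.01],[[0.004,0,0],[0,0,0],0.01],[[0.0045,0,0],[0,0,0],0.01],[[0.0045,0,0],[0,0,0],0.01]]}}

```text
time_s: 11.52
tool_pos: [0.5189, -0.0475, 0.0832]
ee_rot: [0.451, 0.545, -0.451, 0.545]
contact_force: [-0.1, -0.0, -4.7]
gripper_width: 0.0235
```

>>> {"name": "drive_tool", "arguments": {"series": [[[0.0005,0,0],[0,0,0],0.01],[[0.001,0,0],[0,0,0],0.01],[[0.001,0,0],[0,0,0],0.01]]}}

```text
time_s: 11.9
tool_pos: [0.519, -0.0475, 0.0828]
ee_rot: [0.451, 0.545, -0.451, 0.545]
contact_force: [-3.0, 2.0, 5.8]
gripper_width: 0.0234
```

The bar has made contact: the force went from -4.7 to +5.8 N. Release and retreat.

>>> {"name": "drive_tool", "arguments": {"series": [[[0,0,0],[0,0,0],0.03],[[0,0,0],[0,0,0],0.045],[[0,0,0],[0,0,0],0.06],[[0,0,0],[0,0,0],0.07],[[0,0,0],[0,0,0],0.07],[[-0.02,0,0],[0,0,0],0.07],[[-0.06,0,0],[0,0,0],0.07],[[-0.1,0,0],[0,0,0],0.07],[[-0.14,0,0],[0,0,0],0.07],[[-0.16,0,0],[0,0,0],0.07],[[-0.16,0,0],[0,0,0],0.07]]}}

```text
time_s: 13.28
tool_pos: [0.5193, -0.0476, 0.2433]
ee_rot: [0.451, 0.544, -0.45, 0.546]
contact_force: [-0.0, -0.2, 0.4]
gripper_width: 0.0702
```

Run:
```python
from h import *
np.set_printoptions(precision=4,suppress=True)
s=get_state();print(s['tool_pos'],s['contact_force'],s['gripper_width'])
for n in ['side','scene']:
    c=cam(n,n+'6')
    for t in ['press','drilled_bar','plain_bar','bar_handle']:
        for r in landmark_of(n,t): print(n,t,round(r['score'],2),w(c,r['point']))
    P=cloud(c).reshape(-1,3)
    for z in (.075,.115):
        Q=P[(abs(P[:,0]-.52)<.15)&(abs(P[:,1]+.05)<.07)&(abs(P[:,2]-z)<.004)&(np.hypot(P[:,0]-.606,P[:,1]+.032)>.014)]
        A=np.c_[Q[:,:2],np.ones(len(Q))];k=np.linalg.lstsq(A,Q[:,2],rcond=None)[0]
        print(z,np.median(Q[:,2]),'slope',k[:2],cv2.minAreaRect((Q[:,:2]*1000).astype(np.float32)))
c=cam('wrist','wrist6')
```

```text
[ 0.5193 -0.0476  0.2433] [-0.0386 -0.156   0.4307] 0.07024803729932849
side press 0.63 [ 0.6059 -0.0289  0.004 ]
side drilled_bar 0.72 [ 0.6072 -0.0279  0.0462]
side plain_bar 0.84 [ 0.5731 -0.331   0.002 ]
side bar_handle 0.67 [ 0.5173 -0.0455  0.0975]
0.075 0.07497027539429679 slope [-0.0022  0.0129] ((516.951416015625, -49.526519775390625), (222.25733947753906, 50.25007629394531), 10.72074031829834)
0.115 0.11427972461469488 slope [-0.0132  0.0759] ((517.0162353515625, -49.36283874511719), (77.67964172363281, 25.15003776550293), 10.171202659606934)
scene press 0.88 [ 0.608  -0.0303 -0.0025]
scene drilled_bar 0.88 [ 0.6054 -0.0333  0.05  ]
scene plain_bar 0.89 [ 0.5733 -0.3316  0.0028]
scene bar_handle 0.69 [ 0.5204 -0.0529  0.0972]
0.075 0.0750386665362375 slope [-0.0016  0.012 ] ((519.4901733398438, -49.373165130615234), (222.8310546875, 50.79060363769531), 10.548404693603516)
0.115 0.11442458676783798 slope [-0.0045  0.097 ] ((517.8833618164062, -51.49835968017578), (76.5074691772461, 22.72072982788086), 8.92248249053955)
```

View pics/side6.png

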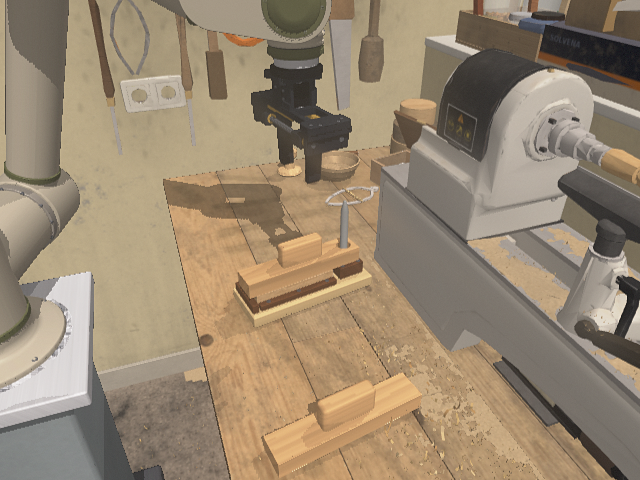

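View pics/wrist6.png

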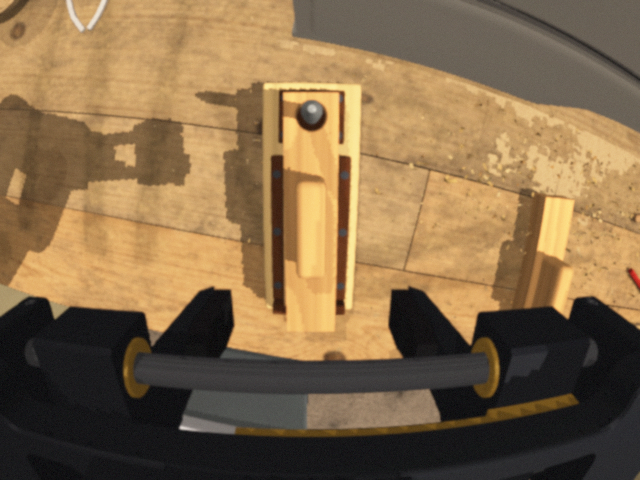

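The bar is seated: its top is at 75 mm, so the underside is at 47 mm. It lies level along the blanks with the rod through its hole at (312,115) in the wrist view. The plain bar hasn't moved and the gripper is clear.

```bash
python3 -c "
from station import *
print(close_job())"
```

```text
the job is handed in; nothing more can be done
None
```

The drilled bar is on the press rod, lying flat along the two blanks, and the job is handed in at about 13.5 s of the 53 s allowed. I took it by its handle, threaded the hole over the rod and lowered it level at no more than about 0.1 m/s. I let go only once the measured contact force showed it was resting on the blanks.

Last checks before handing in:
- **Height:** the bar's top is at 75 mm, so its underside is at 47 mm, which is the seated height.
- **Level:** depth measurements on the bar's top show a tilt of less than 1°. The same fit on the handle's top gave 4–6°; I took that as noise, since it covers a small patch with rounded edges.
- **Direction:** the bar lies at about 10.6° and the press at about 11°, with the handle over the blanks.
- **Hole on the rod:** the hole and rod axes agree to within about 4 mm, which is as fine as the networks can measure.
- **Plain bar:** its measured position is within about 2 mm of where it started.
- **Gripper:** it is open, well above the press, and touching nothing.

No check failed. The job reports no verdict, so I have none to pass on.

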